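# Pack away the radio battery and latch the box

### The arm

A 6-joint arm with a two-finger parallel gripper is mounted at the origin on the work surface. World frame = base frame: x ahead of the robot, y to its left, z up, the work surface at z = 0. Lengths are in m, angles in rad, forces in N, time in s.
With the tool pointing down it reaches from about 0.325 to 0.85 m from the base axis. Payload 4.4 kg.
Tool frame: the origin (TCP) lies on the centre line of the jaws, within the pads' length; the fingertips stand 8 mm ahead of it and the grasp point (between the pads) lies 11 mm behind it (env.nose_length is the distance from the TCP to the fingertips, in m); z points along the fingers, y is the line along which they close (so a half turn about z gives the same grasp; the last joint's range is limited). The gripper opens to 94 mm and grips with 3 to 60 N. Pads are 16 mm wide; open, the fingers measure 119 mm over their backs; the gripper's body (75 mm by 177 mm) begins 78 mm behind the grasp point.
Start: joints at [-1.3, 0.207, 1.542, -0, 1.393, -0.15], TCP at [0.235, -0.525, 0.213] pointing down, gripper open.
Joint ranges: [-2.73, 2.73], [-0.86, 2.22], [0.23, 2.46], [-1.11, 4.25], [0.08, 2.63], [-2.82, 2.82]. Speed limits (rad/s): [2.79, 2.79, 3.14, 3.14, 3.14, 3.14].

### API

Orientations are given as a 3x3 rotation matrix whose columns are the frame's x, y, z axes.
In Python, from plant import env, fingers, solver, readout, cams, sign_off, nets gives the robot as it stands. The module is installed in compiled form; this text tells all that it offers. Calls block until the motion is done:
- env.reach(position, orientation): joint-space move of the TCP to a pose.
- env.move_linear(position, attitude=None, max_speed=0.15, guard=None): straight line of the TCP; attitude=None keeps the orientation; max_speed is the mean speed in m/s. With guard (N) it stops when the force on the tool has changed by that much, and returns True; else False.
- env.movej(angles): joint-space move.
- fingers.move_gripper(opening, grasp_force=None): opening from 0.0 (shut) to 1.0 (fully open); grasp_force is the grip in N (None keeps the last); returns when the fingers have stopped.
- env.dwell(seconds).
- solver.inverse_kinematics(position, orientation): joint angles nearest the present ones, or None.
- readout.get_state(): the state.
- cams.snapshot(name): name is "scene" or "top" or "wrist"; returns a dict with "color" (400x640x3 uint8, red, green, blue), "mtx" (3x3 intrinsics, pixels), "rvec" (rotation vector, rad) and "tvec" (3), from world to camera coordinates, as OpenCV has them. Camera axes: x right, y down, z forward; pixel columns grow to the right and rows downward; lengths in m; the calibration is good to about 2 mm. A picture is of the moment at which its call begins. There is no depth.
A pose or a line that the arm cannot do raises env.Unreachable and nothing moves.
- sign_off(): hands the job in; it is judged then, once.
Trained networks look in a picture, given as the dict that the camera call returned (one of the last four; its "shot" number tells which), for a name from the list of things; names that differ only in an ending like _2 or _b are one class to them, and where a whole thing is asked for, a point or a joint stands for the part that bears it (a point fixed in the world has none). Each returns a list of dicts, best first, with "p" (0 to 1); they miss things now and then, are a little off and sometimes report something else, mostly with a low value. They report only what shows in the picture. A call takes as long as a camera call. They do not tell look-alikes from the thing itself.
- nets.spot_in(thing, picture): "xyz" ([x, y, z] in m, in world coordinates, good to about 4 mm: the middle of the surface that is visible of it).
- nets.outline_of(thing, picture): "pixels" (400x640 bool, what is visible of it).
The state is a dict: "clock": time; "qpos": joint angles; "joint_vel": joint speeds; "tau": joint torques, N m; "tool_pos": TCP position; "tool_rot": TCP orientation; "contact_force": force on the tool from outside, world axes, zero at the start; "moment": the same for the moment, N m; "width": opening from 0.0 (shut) to 1.0 (fully open); "finger_force": force on a finger pad.
Only numpy, scipy, OpenCV 4.12 (cv2) and the standard library are available. Lean on these libraries where they do the work, as an engineer would, in place of code of your own. Each camera call takes 0.05 s, during which the arm holds its last target. There are 200 camera calls.

### The job

Pick up the spare rechargeable battery pack from the desk and put it down inside the open battery box without dropping it. Then shut the lid fully and press the snap latch on the lid's edge down until it lies flush against the front of the box. Leave the transceiver, the mug and the tuning knob where they are.

Things in the scene. Friction and masses are not known exactly. Their poses are not given: they have to be found in the camera images.
- battery_box: Yellow plastic open-topped battery box screwed to the desk. Outside 150 (its x) x 112 (its y) x 56 mm high, walls and floor 5 mm thick. Origin: centre of its underside. z up. Its lid is hinged along its +y top rim; its -y side is the front, where the latch goes. Two small 4 mm high screw feet reach 18 mm past its +x and -x ends.
- hinge_line (a point): Middle of the lid's hinge axis: on the box's +y rim, 56 mm above the desk; the axis runs along the box's x. Fixed to the box.
- lid (a joint): Lid hinge angle, rad: 0 = shut flat on the rim, 1.57 = upright, grows as it opens, at most 2.0. The yellow lid is 150 mm along the hinge, 114 mm from hinge to free edge, 7 mm thick; its hinge is stiff, so it stays at any angle (about 2 N at the free edge moves it).
- lid_edge (a point): Middle of the lid's free edge, on its outer face (the face that is on top when shut). Turns with the lid: z is the lid's outward normal (up when shut), -y points away from the hinge.
- latch (a joint): Latch angle, rad, measured from the lid: 0 = folded home (flush against the box's front when the lid is shut), 1.57 = standing straight out from the lid's edge. Stiff hinge: it stays where left, about 1.5 N at its tip moves it.
- latch_tip (a point): Outer end of the latch, a yellow flap 44 mm wide, 4 mm thick and 32 mm long from its pivot, in the middle of the lid's free edge; the pivot lies along the box's x, 4 mm beyond the free edge and at mid-thickness of the lid. Its -z points from the pivot to the tip.
- pack: Grey plastic rechargeable battery pack, a block 70 (its x) x 40 (its y) x 30 mm high with rounded edges, brass contacts on its +x end and a pale label on top, lying loose on the desk; about 150 g. Origin: centre of its underside.
- pack_mid (a point): Centre of the battery pack, 15 mm above its underside.
- transceiver: Grey handheld transceiver lying on its back, 60 (its x) x 115 (its y) x 34 mm, with a 12 mm thick stub antenna reaching 40 mm past its -y end. Leave alone. Origin: centre of its underside.
- tuning_knob: Chrome tuning knob resting loose, 44 mm wide at its foot and 22 mm high. Leave alone. Origin: centre of its underside.
- mug: White ceramic mug, 80 mm wide, 92 mm high, handle towards its +y. Leave alone. Origin: centre of its underside.
Things that resemble listed ones, but are neither listed nor needed, are in the scene too. What is meant by the battery_box is not black, and is the larger of those in its own colour. What is shaped like the pack but green or turquoise is not meant.

How it is judged:
On the way:
1. the battery pack lies inside the box, let go, with the lid still open (x of pack_mid in the frame of battery_box between -0.07 and 0.07 m and y of pack_mid in the frame of battery_box between -0.051 and 0.051 m and z of pack_mid in the frame of battery_box below 0.045 m and contact force between the fingers and pack below 0.1 N and value of joint lid above 0.3 rad), for 0.2 s.
At the end, for the whole second after the job is handed in: The battery pack is at rest inside the battery box (its centre within the box's walls and less than 45 mm above the desk), the lid is shut to within 0.05 rad (6 mm at its free edge), and the latch is folded down to within 0.2 rad (6 mm at its tip) (x of pack_mid in the frame of battery_box between -0.07 and 0.07 m and y of pack_mid in the frame of battery_box between -0.051 and 0.051 m and z of pack_mid in the frame of battery_box below 0.045 m and value of joint lid below 0.05 rad and value of joint latch below 0.2 rad and linear speed of pack below 0.02 m/s); the robot touches nothing.
It fails at once if the transceiver, the mug or the tuning knob is shifted by more than 30 mm (distance of any of transceiver, mug, tuning_knob from where it was at the start of the episode above 0.03 m).
It fails at once if the battery pack is dropped from more than about 40 mm (out of the fingers and faster than 0.9 m/s) (linear speed of pack above 0.9 m/s and contact force between the fingers and pack below 0.1 N).
It also fails if it takes over 48 s, if anything falls off the work surface, if the arm or the gripper's body presses on something with over 40 N, if the wrist force passes 120 N, or if a joint passes its speed limit or range.

## Working session

There is one attempt and no reset: what is moved stays moved. The work goes in short steps, each a Python script; the robot and the scene stay as the last script left them, time stands still between calls to the robot, and variables do not carry over. Pictures are saved under pics/ and viewed, at most 10 in all, crops included, and the job is handed in when it is done.

```bash
mkdir -p pics; cat > h.py <<'E'
import numpy as np, cv2
from plant import env, fingers, solver, readout, cams, sign_off, nets
def save(p,n,crop=None,s=1):
    im=p["color"][:,:,::-1]
    if crop: r0,r1,c0,c1=crop; im=im[r0:r1,c0:c1]
    cv2.imwrite("pics/"+n,cv2.resize(im,None,fx=s,fy=s,interpolation=cv2.INTER_CUBIC))
def P(p):
    R=cv2.Rodrigues(np.array(p["rvec"],float))[0]; return R,np.array(p["tvec"],float).ravel(),np.array(p["mtx"])
def proj(p,X):
    return cv2.projectPoints(np.array(X,float).reshape(-1,3),np.array(p["rvec"],float),np.array(p["tvec"],float),np.array(p["mtx"]),None)[0].reshape(-1,2)
def onplane(p,uv,z):
    R,t,K=P(p); c=-R.T@t; out=[]
    for u,v in np.array(uv,float).reshape(-1,2):
        d=R.T@np.linalg.solve(K,[u,v,1]); out.append(c+d*(z-c[2])/d[2])
    return np.array(out)
def tri(p1,uv1,p2,uv2):
    M=[np.array(p["mtx"])@np.hstack([P(p)[0],P(p)[1][:,None]]) for p in (p1,p2)]
    X=cv2.triangulatePoints(M[0],M[1],np.array(uv1,float).reshape(-1,2).T,np.array(uv2,float).reshape(-1,2).T)
    return (X[:3]/X[3]).T
E
python3 - <<'E'
from h import *
np.set_printoptions(precision=4,suppress=True)
A=cams.snapshot("top");B=cams.snapshot("scene")
save(A,"top.png");save(B,"scene.png")
for p,n in((A,"top"),(B,"scene")):
    print(n,"cam",-P(p)[0].T@P(p)[1])
    for t in("battery_box","lid_edge","latch_tip","pack","transceiver","tuning_knob","mug"):
        for d in nets.spot_in(t,p): print(t,np.array(d["xyz"]),round(d["p"],2),proj(p,d["xyz"])[0].round())
print(readout.get_state()["clock"])
E
```

```text
top cam [0.3425 0.0215 0.9659]
battery_box [0.2828 0.2346 0.0628] 0.94 [221. 275.]
battery_box [0.5399 0.2102 0.0225] 0.72 [237. 167.]
battery_box [0.5899 0.3707 0.0484] 0.63 [168. 145.]
lid_edge [0.5467 0.2335 0.1323] 0.85 [216. 154.]
lid_edge [0.2862 0.236  0.0634] 0.68 [220. 274.]
lid_edge [0.5955 0.3726 0.0482] 0.66 [167. 143.]
latch_tip [0.5919 0.3303 0.0324] 0.51 [187. 146.]
latch_tip [0.2732 0.1816 0.0465] 0.42 [246. 279.]
pack [ 0.5921 -0.1133  0.0341] 0.97 [369. 143.]
pack [0.5877 0.0013 0.0305] 0.8 [322. 146.]
pack [ 0.5809 -0.2261  0.0233] 0.75 [415. 149.]
transceiver [ 0.4519 -0.1469  0.0341] 0.74 [385. 201.]
tuning_knob [ 0.4533 -0.3292  0.0192] 0.81 [459. 200.]
mug [ 0.6279 -0.3595  0.0513] 0.66 [473. 126.]
scene cam [ 0.9674 -0.7461  0.8199]
battery_box [0.5426 0.2211 0.053 ] 0.83 [376. 173.]
battery_box [0.6192 0.3574 0.0467] 0.71 [418. 162.]
lid_edge [0.5506 0.2362 0.1244] 0.9 [383. 151.]
lid_edge [0.2863 0.2308 0.0645] 0.79 [306. 140.]
lid_edge [0.6039 0.3677 0.0443] 0.7 [415. 160.]
latch_tip [0.5485 0.238  0.1913] 0.6 [386. 131.]
latch_tip [0.5955 0.3331 0.0341] 0.39 [407. 167.]
pack [ 0.6056 -0.1238  0.0356] 0.69 [329. 258.]
transceiver [ 0.4639 -0.158   0.0387] 0.79 [274. 240.]
tuning_knob [ 0.4681 -0.3404  0.0239] 0.56 [225. 293.]
mug [ 0.6218 -0.3574  0.0588] 0.88 [274. 323.]
0.8
```

View pics/top.png

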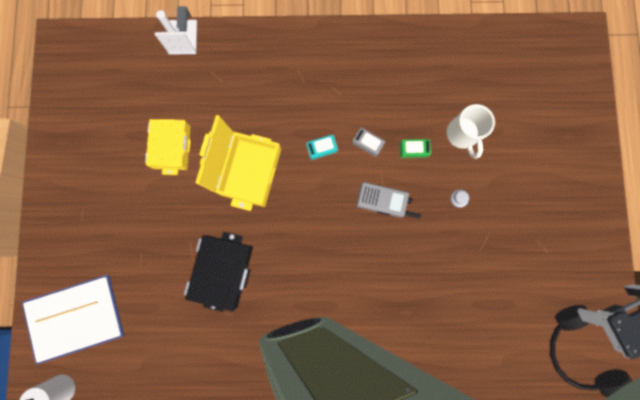

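View pics/scene.png

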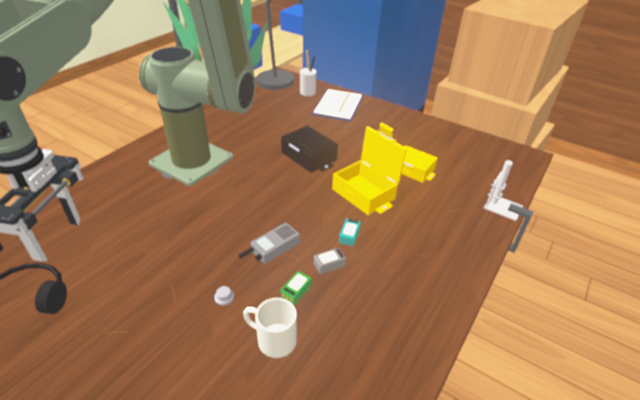

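Top view: yellow boxes at (240,165), large with open lid, and (168,146), smaller and shut. The black one at (219,272) is ruled out. The large yellow one is meant. Packs: turquoise (322,147), grey (369,142), green (415,149). The grey one is meant, since the others are the excluded colours. I'll confirm with close wrist views, which also give the second measurements.

```bash
cat >> h.py <<'E'
def Rz(a):
    # tool down, closing axis (tool y) at angle a in world xy
    y=np.array([np.cos(a),np.sin(a),0]);z=np.array([0,0,-1.]);return np.column_stack([np.cross(y,z),y,z])
def quad(m):
    c=max(cv2.findContours(m.astype(np.uint8),cv2.RETR_EXTERNAL,cv2.CHAIN_APPROX_NONE)[0],key=cv2.contourArea)
    return cv2.minAreaRect(c)
E
python3 - <<'E'
from h import *
import pickle
np.set_printoptions(precision=4,suppress=True)
print(readout.get_state()["tool_rot"])
D={}
for n,pos in(("p1",[0.54,-0.11,0.30]),("p2",[0.50,-0.06,0.30]),("b1",[0.50,0.17,0.38]),("b2",[0.43,0.12,0.38])):
    env.reach(pos,Rz(np.pi/2) if solver.inverse_kinematics(pos,Rz(np.pi/2)) is not None else Rz(-np.pi/2))
    p=cams.snapshot("wrist"); D[n]=p
    print(n,readout.get_state()["clock"],readout.get_state()["qpos"],"cam",-P(p)[0].T@P(p)[1])
    for t in(("pack",) if n[0]=="p" else("battery_box","lid_edge","latch_tip")):
        for d in nets.spot_in(t,p): print(t,np.array(d["xyz"]),round(d["p"],2),proj(p,d["xyz"])[0].round())
        o=nets.outline_of(t,p); p["o_"+t]=o
pickle.dump(D,open("D.pkl","wb"))
im=np.vstack([np.hstack([D[a]["color"],D[b]["color"]]) for a,b in(("p1","p2"),("b1","b2"))])
cv2.imwrite("pics/w.png",cv2.resize(im[:,:,::-1],(800,500),interpolation=cv2.INTER_AREA))
E
```

```text
[[ 0.9124  0.4094  0.    ]
 [ 0.4094 -0.9124  0.    ]
 [ 0.      0.     -1.    ]]
p1 2.7417 [-0.3593  0.1019  1.4842 -0.0002  1.5559 -1.9286] cam [ 0.4568 -0.111   0.4712]
pack [ 0.5971 -0.114   0.0333] 0.91 [316. 207.]
pack [ 0.5843 -0.2272  0.0297] 0.75 [242. 199.]
p2 3.2583 [-0.2918 -0.0038  1.5936 -0.0004  1.5507 -1.8624] cam [ 0.4165 -0.0602  0.4716]
pack [0.5824 0.0024 0.021 ] 0.73 [358. 220.]
pack [ 0.5986 -0.1136  0.0322] 0.61 [284. 232.]
pack [ 0.582  -0.2205  0.029 ] 0.6 [216. 221.]
b1 4.3667 [ 0.1616  0.0298  1.4034 -0.0007  1.7101 -1.4075] cam [0.4173 0.1688 0.5506]
battery_box [0.3204 0.2352 0.0641] 0.74 [364.  42.]
battery_box [0.5892 0.3739 0.0463] 0.65 [435. 213.]
battery_box [0.5327 0.2084 0.0188] 0.59 [341. 178.]
lid_edge [0.3103 0.2422 0.0587] 0.94 [369.  35.]
lid_edge [0.5931 0.3765 0.0487] 0.91 [437. 216.]
lid_edge [0.5385 0.2382 0.1424] 0.62 [368. 201.]
lid_edge [ 0.6134 -0.3292  0.0594] 0.42 [ 33. 228.]
lid_edge [0.5487 0.2357 0.2049] 0.24 [373. 224.]
latch_tip [0.543  0.238  0.2065] 0.58 [376. 220.]
b2 5.15 [ 0.0774 -0.155   1.5752  0.0002  1.72   -1.4928] cam [0.3464 0.1191 0.5517]
battery_box [0.5324 0.2058 0.0296] 0.85 [365. 216.]
battery_box [0.2874 0.2372 0.0657] 0.76 [398.  69.]
battery_box [0.5815 0.3743 0.0459] 0.72 [458. 245.]
battery_box [ 0.6102 -0.3426  0.06  ] 0.18 [ 63. 263.]
lid_edge [0.5367 0.2349 0.1195] 0.88 [393. 238.]
lid_edge [0.5909 0.3797 0.0458] 0.82 [460. 249.]
lid_edge [0.2845 0.2428 0.0607] 0.59 [401.  67.]
latch_tip [0.2703 0.1779 0.0622] 0.65 [358.  57.]
latch_tip [0.5964 0.3283 0.0339] 0.47 [429. 249.]
```

View pics/w.png

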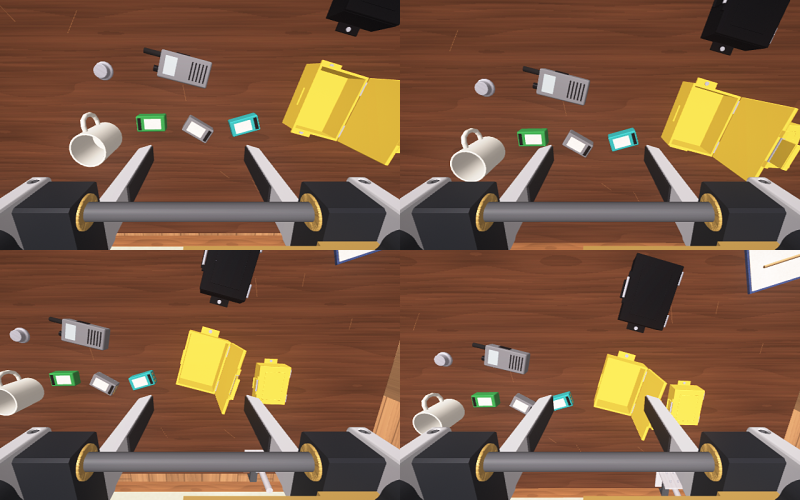

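Wrist views: the grey pack at (198,129) in the upper left tile lies between green (150,123) and turquoise (244,124). The large yellow box at (325,95) has its lid swung well past upright towards +y. The smaller shut yellow box sits behind it. Next I'll fit poses to the silhouettes from several views.

```bash
cat > fit.py <<'E'
from h import *
import pickle
from scipy.optimize import minimize
np.set_printoptions(precision=4,suppress=True)
def cub(x0,x1,y0,y1,z0,z1): return np.array([[x,y,z] for x in(x0,x1) for y in(y0,y1) for z in(z0,z1)])*1e-3
def lidpts(Q,a):
    d=0.056-Q[:,1];h=Q[:,2]-0.056
    return np.column_stack([Q[:,0],0.056-d*np.cos(a)+h*np.sin(a),0.056+d*np.sin(a)+h*np.cos(a)])
def boxparts(a,l):
    L=[cub(-75,75,-56,56,0,56),cub(-93,93,-11,11,0,4)]
    L.append(lidpts(cub(-75,75,-58,56,56,63),a))
    piv=np.array([-0.062,0.0595]); # y,z shut
    u=np.array([-np.sin(l),-np.cos(l)]);n=np.array([-np.cos(l),np.sin(l)])
    q=[[x,*(piv+u*r+n*t)] for x in(-.022,.022) for r in(-.004,.032) for t in(-.002,.002)]
    L.append(lidpts(np.array(q),a)); return L
def render(p,parts,pose,S=4):
    c,s=np.cos(pose[2]),np.sin(pose[2]);m=np.zeros((400,640),np.uint8)
    for Q in parts:
        W=Q@np.array([[c,s,0],[-s,c,0],[0,0,1]])+[pose[0],pose[1],0]
        h=cv2.convexHull(proj(p,W).astype(np.float32))
        cv2.fillConvexPoly(m,np.round(h*16).astype(np.int32),255,cv2.LINE_AA,4)
    return m/255.
def comp(m,uv):
    n,lab,st,ce=cv2.connectedComponentsWithStats(m.astype(np.uint8))
    i=min(range(1,n),key=lambda k:np.hypot(*(ce[k]-uv))-(100 if lab[int(uv[1]),int(uv[0])]==k else 0)); return lab==i
def fit(views,parts,x0,steps):
    f=lambda x:sum(np.abs(render(p,parts(x),x[:3])-m).sum()/m.sum() for p,m in views)
    for _ in range(3):
        sim=np.vstack([x0]+[np.array(x0)+np.eye(len(x0))[i]*steps[i] for i in range(len(x0))])
        r=minimize(f,x0,method="Nelder-Mead",options=dict(initial_simplex=sim,maxiter=600,xatol=1e-4,fatol=1e-4));x0=r.x
    return r.x,r.fun/len(views)
def yellow(p):
    h=cv2.cvtColor(p["color"],cv2.COLOR_RGB2HSV); return (abs(h[:,:,0].astype(int)-27)<6)&(h[:,:,1]>180)&(h[:,:,2]>90)
E
cat > run.py <<'E'
from fit import *
D=pickle.load(open("D.pkl","rb")); D["top"]=cams.snapshot("top")
D["top"]["color"]=cv2.imread("pics/top.png")[:,:,::-1]
pp=[]
for n in("p1","p2"):
    p=D[n];o=p["o_pack"];uv=proj(p,[.597,-.114,.03])[0]
    b=[d["pixels"] for d in o if d["pixels"][int(uv[1]),int(uv[0])]]
    print(n,len(o),len(b),b and b[0].sum())
    if b: pp.append((p,b[0].astype(float)))
part=[cub(-35,35,-20,20,0,30)]
best=min((fit(pp,lambda x:part,[.597,-.114,t],[.01,.01,.2]) for t in(0,.6,1.2,1.8,2.4,-.5)),key=lambda r:r[1]); print("pack",best)
bb=[]
for n in("p1","b1","top"):
    p=D[n];m=yellow(p);m=comp(m,proj(p,[.535,.2,.02])[0]);bb.append((p,m.astype(float)));print(n,m.sum())
rs=[]
for a in(1.75,2.0):
    r=fit(bb,lambda x:boxparts(x[3],x[4]),[.535,.205,-.28,a,1.3],[.01,.01,.1,-.1,.2]);print("box",r);rs.append(r)
x=min(rs,key=lambda r:r[1])[0]
v=[]
for p,m in bb+pp:
    im=p["color"].copy();
    r=render(p,boxparts(x[3],x[4]),x[:3]) if m is bb[0][1] or any(m is q[1] for q in bb) else render(p,part,best[0][:3])
    cs=cv2.findContours((r>.5).astype(np.uint8),cv2.RETR_EXTERNAL,cv2.CHAIN_APPROX_NONE)[0];cv2.drawContours(im,cs,-1,(255,0,255),1)
    g=np.argwhere(r>.5);c=((g.min(0)+g.max(0))//2);r0=int(np.clip(c[0]-75,0,250));c0=int(np.clip(c[1]-80,0,480));v.append(cv2.resize(im[r0:r0+150,c0:c0+160],(266,250)))
v.append(v[0]*0);cv2.imwrite("pics/fit.png",np.vstack([np.hstack(v[:3]),np.hstack(v[3:6])])[:,:,::-1])
E
python3 run.py
```

```text
p1 3 1 1320
p2 3 1 1275
pack (array([ 0.5997, -0.1152,  1.0583]), np.float64(0.11320619691726957))
p1 2683
b1 338
top 4284
box (array([ 0.5604,  0.2065, -0.5278, -1.0938, -0.8735]), np.float64(7.1212163003031))
box (array([ 0.5663,  0.2174, -0.2785, -0.6813, -2.6126]), np.float64(7.1332678434007315))
```

View pics/fit.png

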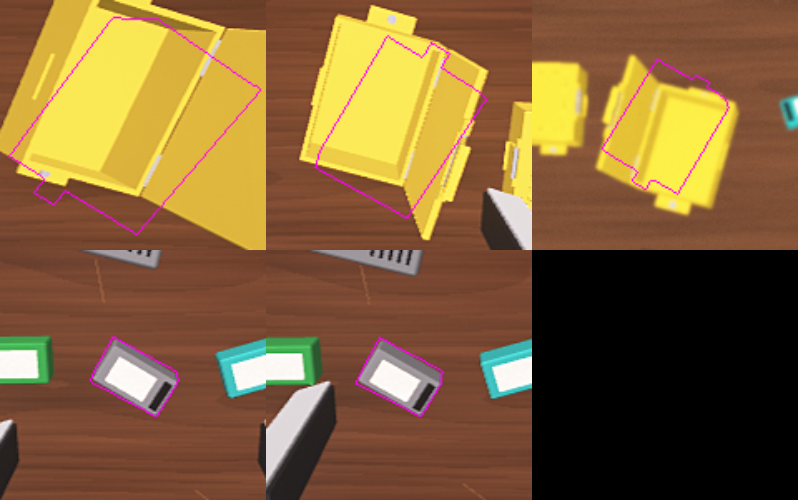

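The pack fit is tight: outlines in the two lower tiles hug the grey pack, which has the pale label and is not green or turquoise. The yellow mask was poor, so I'll fix it.

```bash
sed -i 's/return (abs(h.*/return (h[:,:,0]>20)\&(h[:,:,0]<34)\&(h[:,:,1]>150)\&(h[:,:,2]>70)/; s/-11,11,0,4/-23,23,0,4/' fit.py
sed -i 's/m=yellow(p);m=comp/m=cv2.morphologyEx(yellow(p).astype(np.uint8),cv2.MORPH_CLOSE,np.ones((7,7)));m=comp/' run.py
sed -i 's/MORPH_CLOSE,np.ones((7,7))/MORPH_CLOSE,np.ones((3,3))/; s/bb.append((p,m/cs=cv2.findContours(m.astype(np.uint8),cv2.RETR_EXTERNAL,cv2.CHAIN_APPROX_NONE)[0];m=cv2.drawContours(np.zeros((400,640),np.uint8),cs,-1,1,-1);bb.append((p,m/; s#pics/fit.png#pics/fit2.png#' run.py
python3 run.py
```

```text
p1 3 1 1320
p2 3 1 1275
pack (array([ 0.5997, -0.1152,  1.0583]), np.float64(0.11320619691726957))
p1 20939
b1 9155
top 5113
box (array([ 0.5314,  0.179 , -0.2628,  1.6188,  1.4285]), np.float64(0.03467641268822986))
box (array([ 0.5316,  0.1789, -0.2624,  1.6332,  0.0773]), np.float64(0.04069570528552393))
```

View pics/fit2.png

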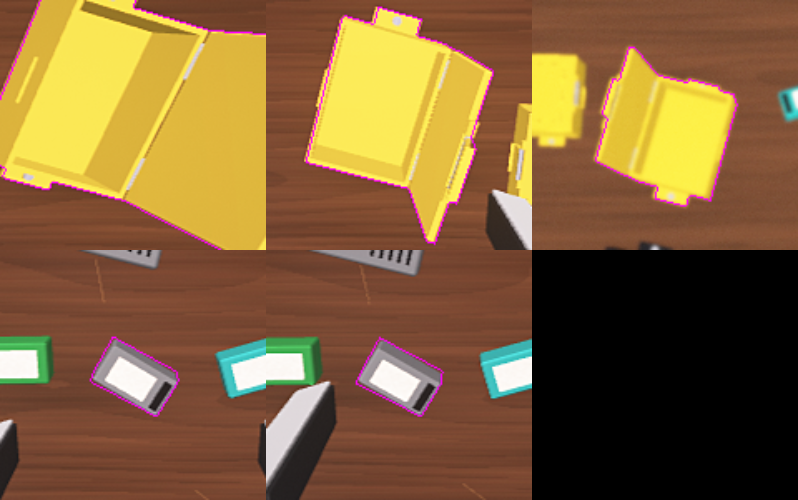

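The fits hug all silhouettes: box at (0.531, 0.179), yaw -0.263, lid 1.62, latch 1.43. Next I'll check the pack and box heights with a free-height fit, grasp, and verify.

```bash
cat >> h.py <<'E'
BX,BY,BT=0.5314,0.1790,-0.2627
def bw(x,y,z): # box frame -> world
    c,s=np.cos(BT),np.sin(BT); return np.array([BX+c*x-s*y,BY+s*x+c*y,z])
def st(*k):
    s=readout.get_state(); print({i:np.round(s[i],4).tolist() for i in("clock","tool_pos","contact_force","width","finger_force")+k})
    return s
E
python3 - <<'E'
from fit import *
D=pickle.load(open("D.pkl","rb")); pp=[]; bb=[]
for n in("p1","p2"):
    p=D[n];uv=proj(p,[.597,-.114,.03])[0]
    pp+=[(p,d["pixels"].astype(float)) for d in p["o_pack"] if d["pixels"][int(uv[1]),int(uv[0])]][:1]
r=fit(pp,lambda x:[cub(-35,35,-20,20,0,1e3*x[3])],[.597,-.114,1.06,.035],[.01,.01,.1,.01]);print("pack incl. height",r)
# rim corner (front, both ends): triangulated from p1 and b1 not labelled; use free box height
for n in("p1","b1"):
    p=D[n];m=comp(cv2.morphologyEx(yellow(p).astype(np.uint8),cv2.MORPH_CLOSE,np.ones((3,3))),proj(p,[.535,.2,.02])[0])
    cs=cv2.findContours(m.astype(np.uint8),cv2.RETR_EXTERNAL,cv2.CHAIN_APPROX_NONE)[0];bb.append((p,cv2.drawContours(np.zeros((400,640),np.uint8),cs,-1,1,-1).astype(float)))
def bp(x):
    L=boxparts(1.62,1.43);L[0]=cub(-75,75,-56,56,0,1e3*x[3]);return L
print("box incl. height",fit(bb,bp,[BX,BY,BT,.05],[.005,.005,.05,.01]))
x,y=.5997,-.1152
a=1.058-np.pi/2
fingers.move_gripper(0.72,15)
env.reach([x,y,.12],Rz(a)); st("qpos")
env.move_linear([x,y,.012],max_speed=.12,guard=8); st()
fingers.move_gripper(0.0,15); st()
env.move_linear([x,y,.22],max_speed=.15); s=st("qpos")
save(cams.snapshot("wrist"),"grasp.png",None,1)
for b in(np.pi+BT,BT): print(solver.inverse_kinematics(bw(0,-.004,.22),Rz(b)))
E
```

```text
pack incl. height (array([ 0.6022, -0.1153,  1.0368,  0.0201]), np.float64(0.04794779979728077))
box incl. height (array([ 0.5312,  0.1782, -0.2624,  0.0537]), np.float64(0.025656202455956893))
{'clock': 7.6417, 'tool_pos': [0.6002, -0.1149, 0.1207], 'contact_force': [0.7537, -0.5363, 0.2614], 'width': 0.7199, 'finger_force': 0.0, 'qpos': [-0.3308, 0.3675, 1.5374, 0.0003, 1.2355, 0.1808]}
{'clock': 8.6917, 'tool_pos': [0.6006, -0.1155, 0.0129], 'contact_force': [0.4898, 0.1124, 0.3783], 'width': 0.7241, 'finger_force': 0.0}
{'clock': 9.2333, 'tool_pos': [0.5999, -0.1153, 0.0124], 'contact_force': [-0.1233, 0.3544, 2.7254], 'width': 0.4284, 'finger_force': 14.8472}
{'clock': 10.7667, 'tool_pos': [0.5989, -0.115, 0.2186], 'contact_force': [-0.2101, 0.342, -1.423], 'width': 0.4271, 'finger_force': 14.8372, 'qpos': [-0.3315, 0.2777, 1.4435, 0.0, 1.423, 0.1814]}
[ 0.164   0.1666  1.5748 -0.      1.4002 -2.7149]
[ 0.164   0.1666  1.5748 -0.      1.4002  0.4267]
```

View pics/grasp.png

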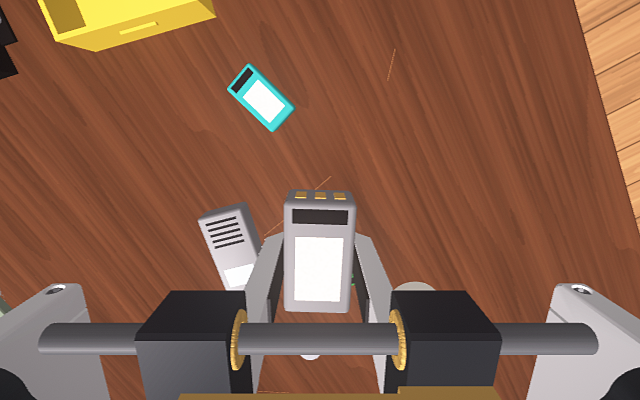

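The pack sits squarely in the jaws at (320,250): width 0.427, or 40 mm, and 1.4 N of weight. Now I'll place it in the box with the pack's length along the box's y, so the camera stays away from the lid.

```bash
python3 - <<'E'
from h import *
R=Rz(np.pi+BT)
env.reach(bw(0,-.006,.22),R); st("qpos")
env.move_linear(bw(0,-.006,.06),max_speed=.12,guard=10); st()
print(env.move_linear(bw(0,-.006,.017),max_speed=.04,guard=4)); s=st()
if s["tool_pos"][2]<.026:
    fingers.move_gripper(0.62); env.dwell(.3); st()
    env.move_linear(bw(0,-.006,.22),max_speed=.2); st()
    save(cams.snapshot("top"),"placed.png",(100,230,160,300),4)
E
```

```text
{'clock': 13.275, 'tool_pos': [0.53, 0.173, 0.22], 'contact_force': [0.624, -0.8706, -1.7315], 'width': 0.4322, 'finger_force': 14.8371, 'qpos': [0.1603, 0.1644, 1.5774, -0.0001, 1.3998, -2.718]}
{'clock': 14.7583, 'tool_pos': [0.5307, 0.1734, 0.061], 'contact_force': [0.4458, -0.113, -1.2352], 'width': 0.4299, 'finger_force': 14.8372}
True
{'clock': 15.7667, 'tool_pos': [0.5292, 0.1731, 0.0173], 'contact_force': [-0.6852, 0.3751, 5.5025], 'width': 0.428, 'finger_force': 14.8766}
{'clock': 16.5667, 'tool_pos': [0.5275, 0.1728, 0.0158], 'contact_force': [-0.9118, 0.0845, 0.2643], 'width': 0.6187, 'finger_force': 0.0}
{'clock': 17.7333, 'tool_pos': [0.5288, 0.173, 0.2185], 'contact_force': [-0.5894, 0.1856, -0.3095], 'width': 0.6199, 'finger_force': 0.0}
```

View pics/placed.png

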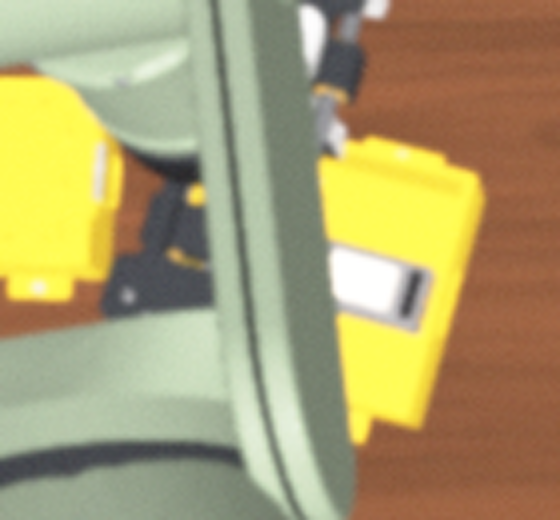

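The pack lies flat in the box at (385,290): it touched down 5 mm above the desk grasp height, which is the floor thickness, and it is released. Now I'll sweep the lid shut from behind.

```bash
python3 - <<'E'
from h import *
N=env.nose_length; R=Rz(BT); r=.085
def tip(y,z): return bw(0,y,z+N)
fingers.move_gripper(0.0,10)
env.move_linear(bw(0,-.006,.31),max_speed=.25)
env.reach(tip(.100,.31),R); st("qpos")
env.move_linear(tip(.100,.145),max_speed=.18,guard=8); s=st()
for a in np.arange(1.55,-.01,-.155):
    y=.056-r*np.cos(a)+.007*np.sin(a); z=.056+r*np.sin(a)+.007*np.cos(a)
    g=env.move_linear(tip(y+.008,z),max_speed=.10,guard=15)
    s=readout.get_state(); print(round(a,2),g,round(s["clock"],2),s["contact_force"].round(1) if hasattr(s["contact_force"],"round") else s["contact_force"])
    if g: break
st()
save(cams.snapshot("scene"),"lid.png",(60,290,290,480),4.0*0.6)
E
```

```text
{'clock': 22.0417, 'tool_pos': [0.5573, 0.2755, 0.3178], 'contact_force': [-0.3718, 0.8979, -0.2812], 'width': 0.0033, 'finger_force': 0.0, 'qpos': [0.32, 0.2499, 1.2767, -0.0, 1.6154, 0.5826]}
{'clock': 23.1083, 'tool_pos': [0.5584, 0.2759, 0.1544], 'contact_force': [0.3512, -0.2083, 0.5148], 'width': 0.0031, 'finger_force': 0.0}
1.55 False 23.57 [ 1.  -0.1  0.1]
1.4 False 23.85 [-0.9  0.3  0.1]
1.24 False 24.13 [ 0.1  0.3 -0. ]
1.08 False 24.42 [ 1.  -0.1  0.3]
0.93 False 24.7 [-0.1  0.1 -0.3]
0.77 False 24.98 [-0.2 -0.2 -0.6]
0.62 False 25.27 [ 0.1 -0.1 -0.5]
0.46 False 25.55 [ 0.1  0.2 -0.7]
0.31 False 25.83 [-0.8 -0.3  0.4]
0.15 False 26.12 [0.3 0.5 1.1]
-0.0 False 26.4 [ 1.2 -0.   2.1]
{'clock': 26.4, 'tool_pos': [0.5263, 0.1588, 0.0713], 'contact_force': [1.157, -0.0084, 2.1126], 'width': 0.0051, 'finger_force': 1.0375}
```

View pics/lid.png

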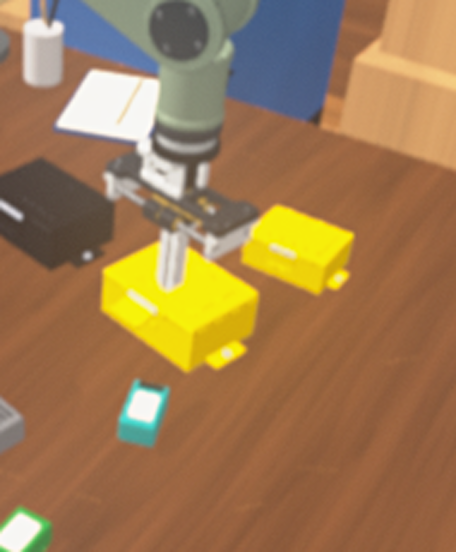

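The lid is down on the rim at (180,290) and the latch still stands out at the front edge (about (130,320)). I'll press the lid home, then fold the latch along its arc and push it flush.

```bash
python3 - <<'E'
from h import *
N=env.nose_length; R=Rz(BT); rho=.026
def tip(y,z): return bw(0,y,z+N)
print(env.move_linear(tip(-.035,.056),max_speed=.04,guard=10)); s=st()
env.move_linear(tip(-.035,.13),max_speed=.2)
env.move_linear(tip(-.096,.13),max_speed=.2)
for l in list(np.arange(1.6,-.01,-.2)):
    y=-.062-rho*np.sin(l)-.002*np.cos(l); z=.0595-rho*np.cos(l)+.002*np.sin(l)
    g=env.move_linear(tip(y-.008,z),max_speed=.08,guard=15)
    s=readout.get_state(); print(round(l,2),g,round(s["clock"],2),np.round(s["contact_force"],1))
    if g: break
else:
    print(env.move_linear(tip(-.062-.002-.008+.008,.0335),max_speed=.04,guard=10))
s=st()
c,sn=np.cos(BT),np.sin(BT); d=s["tool_pos"][:2]-np.array([BX,BY]); print("tip y in box",-sn*d[0]+c*d[1])
save(cams.snapshot("scene"),"latch.png",(100,250,290,450),4)
E
```

```text
True
{'clock': 26.675, 'tool_pos': [0.5264, 0.1584, 0.0712], 'contact_force': [-0.6426, 1.4418, 4.5748], 'width': 0.0039, 'finger_force': 1.9845}
1.6 False 28.62 [ 0.3 -0.3  0.3]
1.4 False 28.88 [-0.9  0.7 -0.1]
1.2 False 29.12 [ 0.3 -0.7  0.6]
1.0 False 29.38 [-1.2  0.  -0.2]
0.8 False 29.62 [ 0.5  0.4 -0.1]
0.6 False 29.88 [ 0.1 -0.1  0.3]
0.4 False 30.12 [-0.6  1.  -0.1]
0.2 False 30.38 [ 0.2 -0.2 -0.1]
0.0 False 30.62 [-2.2 -7.1  3.7]
True
{'clock': 30.8333, 'tool_pos': [0.512, 0.1073, 0.0413], 'contact_force': [-0.4274, -2.131, 2.0571], 'width': 0.0067, 'finger_force': 1.5308}
tip y in box -0.07422029776513918
```

View pics/latch.png

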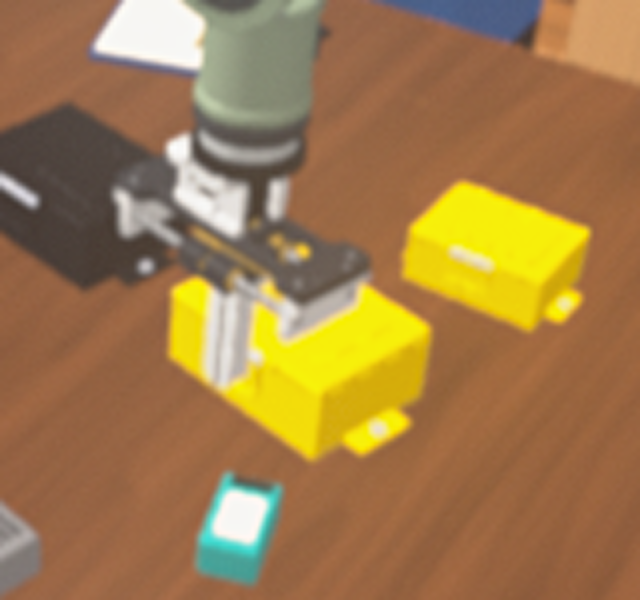

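The latch looks folded against the front at (240,360); the fingertip edge is at y = -66 mm where -64 is ideal. One firmer push, then I'll back off and measure.

```bash
python3 - <<'E'
from h import *
N=env.nose_length
def tip(y,z): return bw(0,y,z+N)
print(env.move_linear(tip(-.064,.0335),max_speed=.05,guard=20)); s=st()
c,sn=np.cos(BT),np.sin(BT); d=s["tool_pos"][:2]-np.array([BX,BY]); print("tip y",-sn*d[0]+c*d[1])
env.move_linear(tip(-.11,.0335),max_speed=.15)
env.move_linear(tip(-.14,.22),max_speed=.25); st()
env.reach(bw(0,-.22,.33),Rz(np.pi+BT+0.0) if 0 else Rz(BT))
p=cams.snapshot("scene"); import pickle; pickle.dump(p,open("S.pkl","wb"))
w=cams.snapshot("wrist")
a=cv2.resize(p["color"][100:240,300:440],(560,560),interpolation=cv2.INTER_CUBIC)
# model overlay: latch folded at 0 and 0.2
from fit import *
for l,col in((0,(255,0,255)),(.3,(0,0,255))):
    Q=boxparts(0,l)[3]; W=np.array([bw(*q) for q in Q]); h=(cv2.convexHull(proj(p,W).astype(np.float32))-[300,100])*4
    cv2.polylines(a,[np.round(h).astype(np.int32)],True,col,1)
cv2.imwrite("pics/end.png",a[:,:,::-1]); st()
for d in nets.spot_in("latch_tip",p)+nets.spot_in("lid_edge",p): print(np.round(d["xyz"],4),round(d["p"],2))
print(bw(0,-.064,.03),bw(0,-.058,.063))
E
```

```text
True
{'clock': 31.0917, 'tool_pos': [0.5119, 0.1072, 0.041], 'contact_force': [0.0547, -4.1243, 2.4798], 'width': 0.0044, 'finger_force': 1.7642}
tip y -0.07439532581643148
{'clock': 32.3917, 'tool_pos': [0.4941, 0.0443, 0.2266], 'contact_force': [-0.7409, -0.7916, 0.2855], 'width': 0.007, 'finger_force': 0.0}
{'clock': 33.075, 'tool_pos': [0.4731, -0.0322, 0.3268], 'contact_force': [1.0271, -0.105, 0.1152], 'width': 0.007, 'finger_force': 0.0}
[0.5145 0.1151 0.0426] 0.66
[0.2747 0.1805 0.0449] 0.55
[0.5304 0.1614 0.0622] 0.87
[0.2881 0.2317 0.0607] 0.79
[0.5955 0.3671 0.0438] 0.67
[0.5148 0.1172 0.03  ] [0.5163 0.123  0.063 ]
```

View pics/end.png

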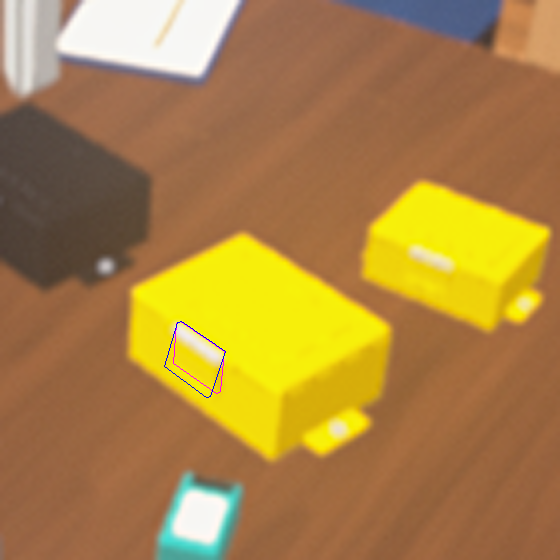

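The lid is shut flat and the latch at (198,355) matches the folded-home outline. The finger stopped at the same place under 10 N and 20 N, so it is against its stop. The arm is clear, so I'm handing in.

```bash
python3 -c "
from plant import *
from plant import sign_off
print(sign_off())"
```

```text
the job is handed in; nothing more can be done
None
```

The job is handed in after about 33 s: the grey pack is in the yellow box, the lid is shut and the latch is pressed flush; the system returned no verdict.

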